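Walnuts from the lever dispenser

TASK

Slide the empty white bowl along the worktop until it stands centred under the spout of the walnut dispenser, then press the pad of the dispenser's side lever all the way down so that the flap opens, and keep it down until all five walnuts have run into the bowl. Then let the lever come up slowly, with your fingers still on the pad, so that the flap eases shut and does not snap. Only push and press: lift nothing, do not touch the walnuts, and leave everything else standing where it is.

Things in the scene. Friction and masses are not known exactly. Their poses are not given: they have to be found in the camera images.
- dispenser: Fixed walnut dispenser: light wood stand, sloping clear open chute, clear hopper with wooden cover (334 mm high). Origin on the worktop; x points from the spout back into it, y left, z up. In mm: base board x +30..+215, y +-65, 14 tall; the spout overhangs it: lip at x -20, 80 high, outside y +-40, top at mouth 150; hopper x +88..+210. Lever and link on the right side, y -52 to -72, up to 175 high.
- drop_point (a point): Point on the worktop under the spout where the bowl's centre belongs (dispenser x -55 mm, y 0). A bowl there stands about 5 mm clear of the base board's front edge. The walnuts fall within about 35 mm of this point.
- lever: Steel side lever with a wooden press pad at its front end, to the right of the spout; pad 52 (x) x 40 (y) x 12 mm, edges rounded. Origin on its pivot (dispenser x +145, y 0, height 125 mm); x, y, z as the dispenser's when up. Pressed, its front goes down by 0.29 rad to a stop. A spring pushes the pad up with about 3 N at rest, 6 N at the stop; let go, it snaps up at once and slams the flap.
- pad_top (a point): Centre of the press pad's top face, where the fingertips press from above: dispenser x -55, y -112 mm; 135 mm above the worktop at rest, about 76 mm with the lever at its lower stop. It moves on an arc of 200 mm radius about the lever's pivot and so draws back about 5 mm towards +x of the dispenser on the way down.
- flap (a joint): Steel flap hung from a hinge across the top of the spout's mouth, driven by the lever through a link: 0 rad shut (hanging upright), about 1.3 rad open when the lever is fully down (it swings out towards -x of the dispenser and up). Shutting faster than 2.5 rad/s counts as a slam.
- bowl: Empty white straight-sided bowl, loose, 160 mm across the rim, 124 mm across the foot, 50 mm tall, wall 5 mm, about 0.35 kg. Origin at the centre of its underside. It starts to the left of the spout, 130 to 230 mm from its place.
- walnut_1: Walnut, a 33 mm ball lying in the chute behind the shut flap. Origin at its centre.
- walnut_2: Walnut, a 33 mm ball lying in the chute behind the shut flap. Origin at its centre.
- walnut_3: Walnut, a 33 mm ball lying in the chute behind the shut flap. Origin at its centre.
- walnut_4: Walnut, a 33 mm ball lying in the chute behind the shut flap. Origin at its centre.
- walnut_5: Walnut, a 33 mm ball lying in the chute behind the shut flap. Origin at its centre.
- salt_shaker: Bystander: glass salt shaker with grey cap, 44 mm wide, 90 mm tall, loose. Origin at its underside. Leave it alone.
- mug_a: Bystander: white mug, 98 mm tall, loose. Origin at its underside. Leave it alone.
- garlic: Bystander: garlic bulb, 53 mm, loose. Origin at its underside. Leave it alone.
- spice_jar_b: Bystander: glass herb jar with black cap, 40 mm wide, 105 mm tall, loose. Origin at its underside. Leave it alone.
- wood_pear: Bystander: wooden pear, 78 mm wide, 122 mm tall, loose. Origin at its underside. Leave it alone.

How it is judged:
On the way, in this order (a step that is already met when the one before it is completed fails the run):
1. the bowl stands upright and still under the spout, within 40 mm of the drop point (horizontal distance between bowl and drop_point below 0.04 m and angle between bowl's own z axis and vertical below 0.06 rad and linear speed of bowl below 0.02 m/s), for 0.2 s.
2. the lever is pressed fully down by the fingers on its pad (pad top below 86 mm) (height (world z) of pad_top below 0.086 m and contact force between the fingers and lever above 1 N), for 0.2 s.
At the end, for the whole second after the job is handed in: The lever is up (pad top above 128 mm) and the flap shut (under 0.12 rad); all five walnuts lie in the bowl; the bowl stands upright on the worktop within 45 mm of the drop point (height (world z) of pad_top above 0.128 m and value of joint flap below 0.12 rad and horizontal distance between bowl and drop_point below 0.045 m and angle between bowl's own z axis and vertical below 0.06 rad and height (world z) of bowl below 0.006 m and horizontal distance between each of walnut_1, walnut_2, walnut_3, walnut_4, walnut_5 and bowl below 0.07 m and z of walnut_1 in the frame of bowl between 0.01 and 0.062 m and z of walnut_2 in the frame of bowl between 0.01 and 0.062 m and z of walnut_3 in the frame of bowl between 0.01 and 0.062 m and z of walnut_4 in the frame of bowl between 0.01 and 0.062 m and z of walnut_5 in the frame of bowl between 0.01 and 0.062 m); the robot touches nothing.
It fails at once if the flap slams shut (faster than 2.5 rad/s) (velocity of joint flap below -2.5 rad/s).
It fails at once if the bowl is lifted more than 12 mm or tipped more than 0.25 rad (height (world z) of bowl above 0.012 m or angle between bowl's own z axis and vertical above 0.25 rad).
It fails at once if the robot touches a walnut (contact force between any of the fingers, the arm and walnut_1 above 0.3 N or contact force between any of the fingers, the arm and walnut_2 above 0.3 N or contact force between any of the fingers, the arm and walnut_3 above 0.3 N or contact force between any of the fingers, the arm and walnut_4 above 0.3 N or contact force between any of the fingers, the arm and walnut_5 above 0.3 N).
It fails at once if a bystander is moved more than 30 mm (distance of any of salt_shaker, mug_a, garlic, spice_jar_b, wood_pear from where it was at the start of the episode above 0.03 m).
It also fails if it takes over 59 s, if anything falls off the work surface, if the arm or the gripper's body presses on something with over 40 N, if the wrist force passes 120 N, or if a joint passes its speed limit or range.

ROBOT

A 7-joint arm with a two-finger parallel gripper is mounted at the origin on a cart in front of the work surface, level with it; the furniture and walls round the work are solid. World frame = base frame: x ahead of the robot, y to its left, z up, the work surface at z = 0. Lengths are in m, angles in rad, forces in N, time in s.
With the tool pointing down it reaches from about 0.4 to 0.85 m from the base axis. Payload 6.9 kg.
Tool frame: the origin (TCP) lies at the very end of the fingers, on their centre line; the grasp point (between the pads) lies 19 mm behind it (robot.pinch_z is the distance from the TCP to the grasp point, in m); z points along the fingers, y is the line along which they close (so a half turn about z gives the same grasp; the last joint's range is limited). The gripper opens to 85 mm and grips with 20 to 120 N. Pads are 22 mm wide; open, the fingers measure 114 mm over their backs; the gripper's body (76 mm by 85 mm) begins 54 mm behind the grasp point. The pads swing forward as they close: fully open they stand 13 mm farther back than shut.
Start: joints at [1.276, 0.507, -0.238, 1.5, 0.126, 1.149, -0.155], TCP at [0.244, -0.575, 0.231] pointing down, gripper open.
Joint ranges: [-3.08, 3.08], [-0.24, 2.05], [-1.43, 1.35], [0, 2.5], [-1.52, 4.66], [0.17, 1.96], [-2.89, 2.89]. Speed limits (rad/s): [2.39, 2.39, 3.14, 3.14, 3.14, 3.14, 3.14].

INTERFACE

Orientations are given as [roll, pitch, yaw] about the fixed x, y, z axes, in that order (R = Rz(yaw) Ry(pitch) Rx(roll)).
In Python, from plant import robot, fingers, kinematics, optics gives the robot as it stands. The module is installed in compiled form; this text tells all that it offers. Calls block until the motion is done:
- robot.move_ptp(position, orientation): joint-space move of the TCP to a pose.
- robot.servo_line(position, frame=None, velocity=0.15, until_force=None): straight line of the TCP; frame=None keeps the orientation; velocity is the mean speed in m/s. With until_force (N) it stops when the force on the tool has changed by that much, and returns True; else False.
- robot.move_j(angles): joint-space move.
- fingers.command_gripper(opening): opening from 0.0 (shut) to 1.0 (fully open); the grip force is fixed at half the most; returns when the fingers have stopped.
- robot.sleep(seconds).
- kinematics.solve_ik(position, orientation): joint angles nearest the present ones, or None.
- robot.observe(): the state.
- optics.grab_frame(name): name is "scene" or "side" or "wrist"; returns a dict with "frame" (400x640x3 uint8, blue, green, red), "mtx" (3x3 intrinsics, pixels), "k1" (the pictures are not rectified: a ray, as slopes to the right and down, at radius r is drawn at 1 + k1 r^2 times it, then the intrinsics apply), "world_to_cam" (4x4, takes a point from world to camera coordinates). Camera axes: x right, y down, z forward; pixel columns grow to the right and rows downward; lengths in m; the calibration is good to about 2 mm. A picture is of the moment at which its call begins. There is no depth.
A pose or a line that the arm cannot do raises robot.Unreachable and nothing moves.
- robot.job_done(): hands the job in; it is judged then, once.
The state is a dict: "clock": time; "joints": joint angles; "joint_vel": joint speeds; "joint_efforts": joint torques, N m; "eef_pos": TCP position; "tcp_rot": TCP orientation; "contact_force": force on the tool from outside, world axes, zero at the start; "torque": the same for the moment, N m; "gripper_width": opening from 0.0 (shut) to 1.0 (fully open); "gripper_force": force on a finger pad.
Only numpy, scipy, OpenCV 4.12 (cv2) and the standard library are available. Lean on these libraries where they do the work, as an engineer would, in place of code of your own. Each camera call takes 0.05 s, during which the arm holds its last target. There are 200 camera calls.

## Working session

There is one attempt and no reset: what is moved stays moved. The work goes in short steps, each a Python script; the robot and the scene stay as the last script left them, time stands still between calls to the robot, and variables do not carry over. Pictures are saved under pics/ and viewed, at most 10 in all, crops included, and the job is handed in when it is done.

```bash
mkdir -p pics
cat > h.py <<'E'
import numpy as np, cv2
from plant import robot, fingers, kinematics, optics
def snap(n,f):
    d=optics.grab_frame(n); cv2.imwrite(f'pics/{f}.png',d['frame']); np.savez(f'pics/{f}.npz',mtx=d['mtx'],k1=d['k1'],T=d['world_to_cam'])
def load(f): return np.load(f'pics/{f}.npz')
def ray(f,u,v):
    d=load(f); K=d['mtx'];k=float(d['k1'])
    p=cv2.undistortPoints(np.array([[[u,v]]],float),K,np.array([k,0,0,0,0.]))[0,0]
    T=d['T'];R=T[:3,:3]; return -R.T@T[:3,3], R.T@np.array([p[0],p[1],1])
def onz(f,u,v,z):
    c,r=ray(f,u,v); return c+r*(z-c[2])/r[2]
def proj(f,P):
    d=load(f); T=d['T']; return cv2.projectPoints(np.array(P,float).reshape(-1,3),cv2.Rodrigues(T[:3,:3])[0],T[:3,3],d['mtx'],np.array([float(d['k1']),0,0,0,0.]))[0][:,0]
E
python3 - <<'E'
from h import *
snap('scene','s1'); snap('side','d1')
o=robot.observe(); print(o)
for f in('s1','d1'): print(ray(f,320,200), load(f)['mtx'])
E
```

```text
{'clock': 0.1, 'joints': array([ 1.27551013,  0.50826761, -0.23750795,  1.50103381,  0.12570757,
        1.14891863, -0.15477643]), 'joint_vel': array([-3.28133233e-04, -7.28342799e-05, -2.47752480e-04, -2.24290946e-03,
       -7.05661974e-04,  4.92525292e-04,  1.53818413e-03]), 'joint_efforts': array([-4.72964952e-03, -6.21835971e+01, -2.19479889e+00, -2.50205147e+01,
        1.24108308e-02,  7.87834637e-03, -7.92283913e-06]), 'eef_pos': array([ 0.24357792, -0.57508552,  0.23050688]), 'tcp_rot': array([-3.13995392e+00,  4.88008109e-05,  4.00804168e-01]), 'contact_force': array([-0.88003014,  0.15046407,  0.55446611]), 'torque': array([-0.00861239, -0.03754518,  0.04677329]), 'gripper_force': 0.0, 'gripper_width': 1.0013709027787026}
(array([ 0.06878489, -0.40409834,  0.61801791]), array([ 0.6391913 ,  0.47344701, -0.60606336])) [[372.60537156   0.         319.50666202]
 [  0.         372.60537156 198.00585541]
 [  0.           0.           1.        ]]
(array([0.10603378, 0.45722015, 1.17295767]), array([ 0.39224786, -0.34972216, -0.85118076])) [[489.39096326   0.         312.91151154]
 [  0.         489.39096326 189.47171918]
 [  0.           0.           1.        ]]
```

View pics/s1.png

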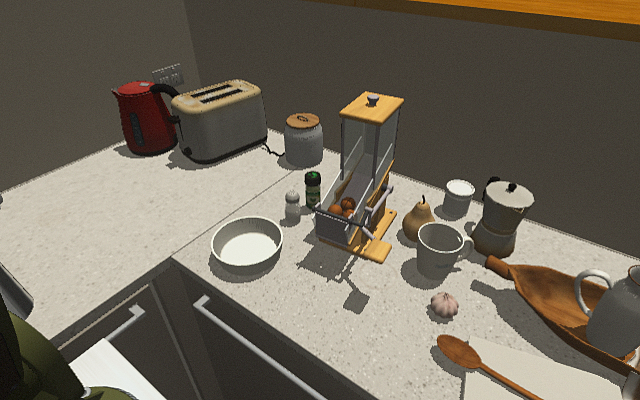

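View pics/d1.png

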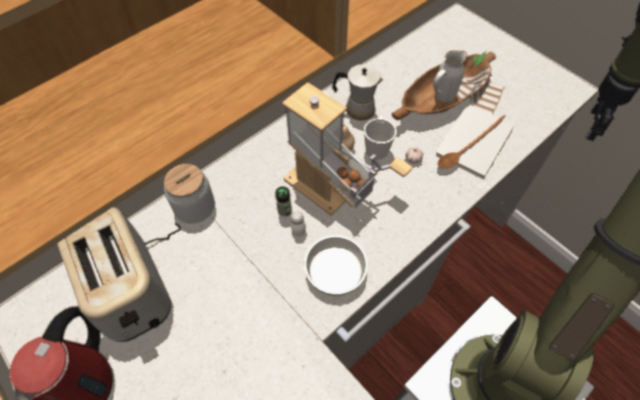

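Run:
```python
from h import *
a=cv2.imread('pics/s1.png')[160:310,200:410]; cv2.imwrite('pics/s1c.png',cv2.resize(a,None,fx=3.8,fy=3.8,interpolation=cv2.INTER_CUBIC))
a=cv2.imread('pics/d1.png')[80:305,265:465]; cv2.imwrite('pics/d1c.png',cv2.resize(a,None,fx=2.6,fy=2.6,interpolation=cv2.INTER_CUBIC))
print('bowl',onz('s1',247,242,.05),onz('d1',336,265,.05))
```

```text
bowl [0.45178303 0.08025453 0.05      ] [0.45553253 0.09307688 0.05      ]
```

View pics/s1c.png

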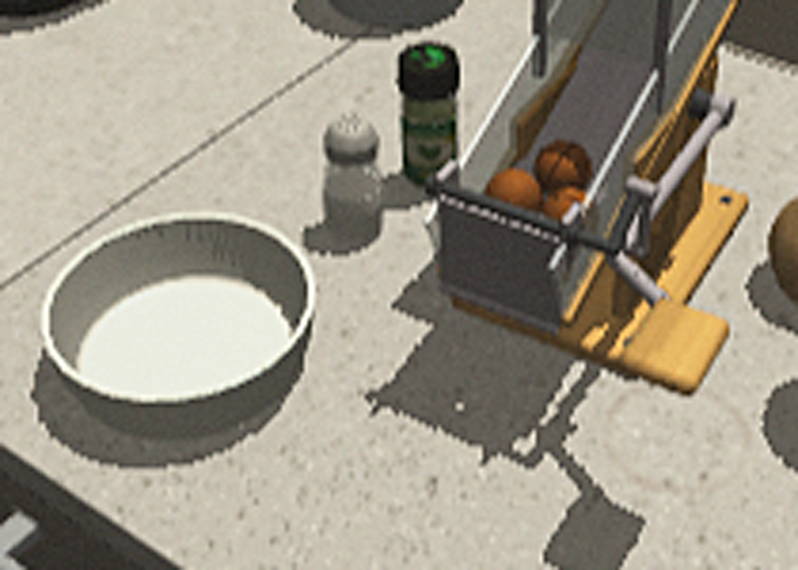

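View pics/d1c.png

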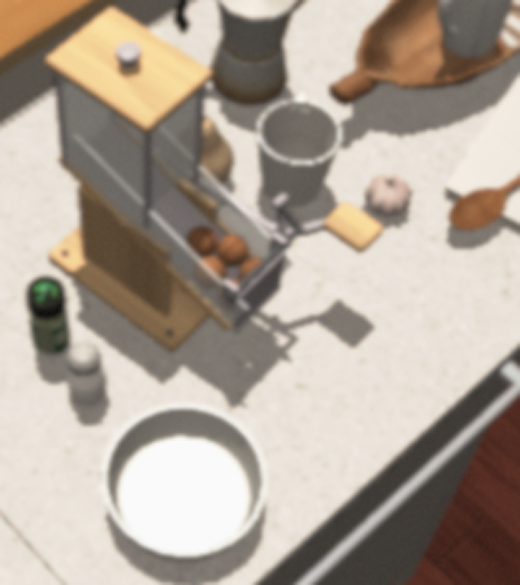

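Run:
```python
from h import *
from scipy.optimize import least_squares
S=lambda u,v:(200+u/3.8,160+v/3.8); D=lambda u,v:(265+u/2.6,80+v/2.6)
obs=[('s1',(-55,-112,135),S(672,342)),('s1',(215,-65,14),S(747,198)),('d1',(-55,-112,135),D(353,225)),('d1',(215,65,14),D(50,255)),('d1',(30,65,14),D(172,347)),('d1',(149,0,334),D(130,68))]
def W(p,q): c,s=np.cos(p[2]),np.sin(p[2]); x,y,z=np.array(q)/1e3; return [p[0]+c*x-s*y,p[1]+s*x+c*y,z]
f=lambda p:np.concatenate([proj(n,W(p,q))[0]-o for n,q,o in obs])
r=least_squares(f,[.55,-.1,-.3],loss='soft_l1'); print(r.x,f(r.x).reshape(-1,2).round(1).tolist())
print('drop',W(r.x,(-55,0,0)),'pad',W(r.x,(-55,-112,135)))
t=np.linspace(0,2*np.pi,200)
ext=[('s1',[*S(43,213),*S(316,405)]),('d1',[*D(103,405),*D(266,558)])]
def g(p,e=ext):
    o=[]
    for n,b in e:
        q=proj(n,np.c_[p[0]+.08*np.cos(t),p[1]+.08*np.sin(t),0*t+.05]); o+=list(np.r_[q.min(0),q.max(0)]-b)
    return np.array(o)
b=least_squares(g,[.45,.08]);print('bowl',b.x,b.fun.round(1))
for e in ext: b=least_squares(lambda p:g(p,[e]),[.45,.08]);print(b.x,b.fun.round(1))
for n,u in (('shaker',onz('s1',*S(347,225),0)),('jar',onz('s1',*S(428,178),0)),('mug rim',onz('d1',*D(300,133),.098)),('garlic',onz('d1',*D(388,195),.02)),('edge1',onz('d1',*D(255,585),0)),('edge2',onz('d1',*D(520,345),0)),('gap',onz('s1',172,262,0))): print(n,u.round(3))
```

```text
[ 0.55947753 -0.08042932  0.11337509] [[-0.5, -0.3], [-0.0, -0.6], [1.8, -0.3], [-0.6, -0.4], [1.3, 1.4], [-0.4, -7.7]]
drop [np.float64(0.5048306306115725), np.float64(-0.08665159868651219), np.float64(0.0)] pad [np.float64(0.5175014545624846), np.float64(-0.19793255042761204), np.float64(0.135)]
bowl [0.45877567 0.08845306] [-1.7 -0.4 -0.4 -0.9 -0.2 -1.3  1.3 -1.1]
[0.45871918 0.08518977] [-0.7  0.1  0.7 -0.2]
[0.45737973 0.09162468] [-0.8 -0.2  0.8  0.1]
shaker [0.612 0.091 0.   ]
jar [0.685 0.077 0.   ]
mug rim [ 0.658 -0.265  0.098]
garlic [ 0.568 -0.326  0.02 ]
edge1 [0.347 0.1   0.   ]
edge2 [ 0.347 -0.296  0.   ]
gap [0.34  0.214 0.   ]
```

```bash
cat >> h.py <<'E'
ORG=np.array([.5595,-.0804]); TH=.1134
def DW(x,y,z): c,s=np.cos(TH),np.sin(TH); return np.array([ORG[0]+c*x-s*y,ORG[1]+s*x+c*y,z])
E
python3 - <<'E'
from h import *
drop=DW(-.058,0,0)[:2]; b=np.array([.458,.088]); d=(drop-b)/np.linalg.norm(drop-b)
yaws=[np.arctan2(d[1],d[0]),np.arctan2(-d[1],-d[0])]
P=lambda s,z:np.r_[drop-d*s,z]
L=np.linalg.norm(drop-b); print(d,L,yaws)
best=None
for y in yaws:
    q=[kinematics.solve_ik(P(L+.12,.02),[np.pi,0,y]),kinematics.solve_ik(P(.087,.02),[np.pi,0,y])]
    print(y,[None if k is None else k.round(2).tolist() for k in map(lambda k:None if k is None else np.array(k),q)])
    if best is None and all(k is not None for k in q): best=y
rot=[np.pi,0,best]
robot.move_ptp([.38,-.25,.33],rot)
fingers.command_gripper(.6)
robot.move_ptp(P(L+.12,.15),rot)
robot.servo_line(P(L+.12,.02),velocity=.15)
robot.servo_line(P(.087+.015,.02),velocity=.08)
o=robot.observe(); print(o['clock'],o['eef_pos'],o['contact_force'],o['gripper_width'],P(.102,.02))
snap('scene','s2'); snap('side','d2')
a=cv2.imread('pics/s2.png')[130:330,200:440];b=cv2.imread('pics/d2.png')[100:300,265:465]
cv2.imwrite('pics/c2.png',cv2.resize(np.vstack([cv2.resize(np.hstack([a,b]),None,fx=1.8,fy=1.8,interpolation=cv2.INTER_CUBIC)]),None,fx=1,fy=1))
E
```

```text
[ 0.243223  -0.9699704] 0.18037984753768735 [np.float64(-1.325109070301659), np.float64(1.8164835832881343)]
-1.325109070301659 [[0.22, 0.9, -1.23, 2.13, 1.08, 0.98, 1.75], [-0.11, 0.59, 0.1, 2.12, -0.13, 0.44, -2.8]]
1.8164835832881343 [[-0.11, 0.64, -0.58, 2.13, 0.66, 0.56, -0.93], [0.32, 0.63, -0.55, 2.12, 0.63, 0.56, -0.45]]
7.9917 [0.47703069 0.01214873 0.02000467] [1.27010414 1.54896542 0.09841937] 0.5993190683319886 [0.47706378 0.01197387 0.02      ]
```

View pics/c2.png

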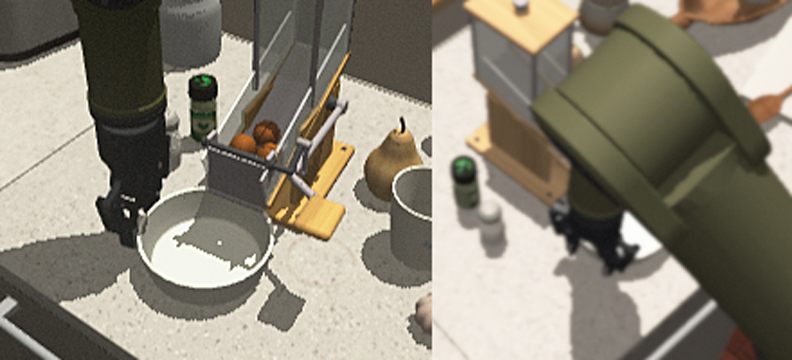

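Run:
```python
from h import *
from scipy.optimize import least_squares
t=np.linspace(0,2*np.pi,200)
def g(p):
    q=proj('s2',np.c_[p[0]+.08*np.cos(t),p[1]+.08*np.sin(t),0*t+.05]); m=q.min(0);M=q.max(0)
    return np.array([m[0]-275.6,M[0]-351.7,m[1]-233.9])
b=least_squares(g,[.5,-.08]);print('bowl',b.x,b.fun.round(1))
drop=DW(-.058,0,0)[:2]; d=np.array([.2432,-.97]); P=lambda s,z:np.r_[drop-d*s,z]; print(drop,'expected',drop-d*.015)
robot.servo_line(P(.087,.02),velocity=.04)
robot.servo_line(P(.16,.02),velocity=.12)
robot.servo_line(P(.16,.2),velocity=.25)
robot.move_ptp([.36,-.1,.3],[np.pi,0,1.816])
fingers.command_gripper(0.)
print(robot.observe()['clock'])
snap('scene','s3'); snap('side','d3')
a=cv2.imread('pics/s3.png')[130:330,200:440];b=cv2.imread('pics/d3.png')[100:300,265:465]
cv2.imwrite('pics/c3.png',cv2.resize(np.hstack([a,b]),None,fx=1.8,fy=1.8,interpolation=cv2.INTER_CUBIC))
```

```text
bowl [ 0.49460995 -0.07072924] [-0.6  0.6 -0.2]
[ 0.50187253 -0.08696311] expected [ 0.49822453 -0.07241311]
13.3667
```

View pics/c3.png

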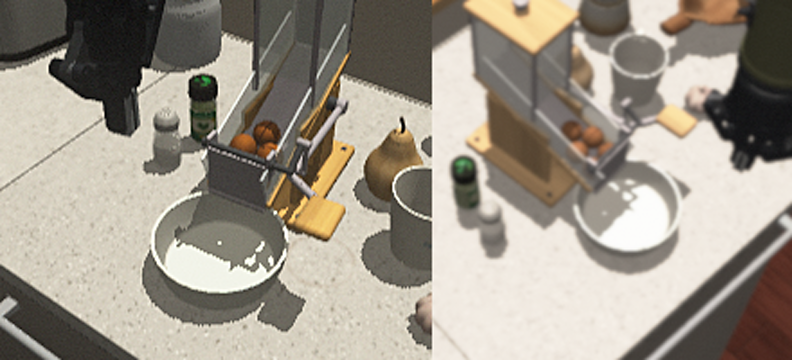

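Run:
```python
from h import *
yy=[TH+k*np.pi/2 for k in(-1,0,1,2)]
q0=robot.observe()['joints']; c=[]
for y in yy:
    q=kinematics.solve_ik(DW(-.05,-.115,.08),[np.pi,0,y]); 
    if q is not None: c.append((np.abs(np.array(q)-q0).max(),y))
print(c); y=min(c)[1]; rot=[np.pi,0,y]
robot.move_ptp(DW(-.12,-.13,.25),rot); robot.move_ptp(DW(-.057,-.115,.175),rot)
print(robot.servo_line(DW(-.057,-.115,.128),velocity=.04,until_force=2.), robot.observe()['eef_pos'])
print(robot.servo_line(DW(-.051,-.115,.069),velocity=.04,until_force=18))
o=robot.observe(); print(o['clock'],o['eef_pos'],o['contact_force'])
robot.sleep(2.5)
o=robot.observe(); print(o['clock'],o['eef_pos'],o['contact_force'])
snap('scene','s4'); snap('side','d4')
a=cv2.imread('pics/s4.png')[130:330,200:440];b=cv2.imread('pics/d4.png')[100:300,265:465]
cv2.imwrite('pics/c4.png',cv2.resize(np.hstack([a,b]),None,fx=1.8,fy=1.8,interpolation=cv2.INTER_CUBIC))
```

```text
[(np.float64(2.392843716654949), -1.4573963267948966), (np.float64(1.0551638093773654), 0.1134), (np.float64(0.5975478739601106), 1.6841963267948965), (np.float64(1.7429890184287666), 3.254992653589793)]
True [ 0.51545318 -0.20100814  0.12928096]
True
16.95 [ 0.52201673 -0.20023963  0.07515242] [-5.32943857  2.30127369 17.99957961]
19.45 [ 0.52196571 -0.20021268  0.07538249] [-4.45175338  2.04666809 15.02512609]
```

View pics/c4.png

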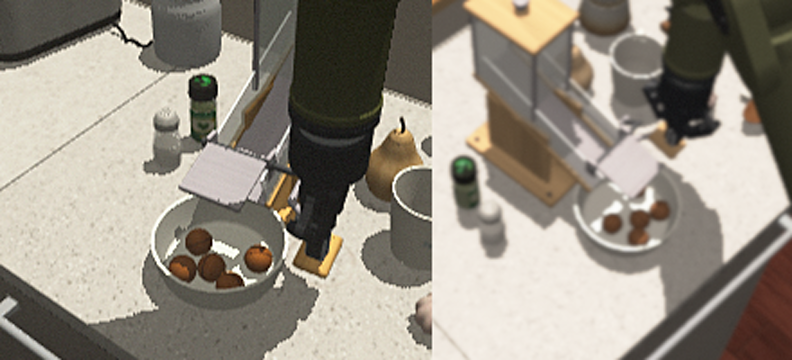

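The flap is open and all five walnuts are in the bowl, at crop pixels (198,241), (182,268), (211,267), (258,257) and (230,283). The fingertips are on the pad. Next I let the lever up slowly.

Run:
```python
from h import *
robot.servo_line(DW(-.056,-.115,.138),velocity=.015)
o=robot.observe(); print(o['clock'],o['contact_force'])
robot.servo_line(DW(-.057,-.115,.16),velocity=.03)
robot.servo_line(DW(-.07,-.14,.26),velocity=.15)
robot.move_ptp([.36,-.3,.3],[np.pi,0,1.684])
robot.sleep(.5); o=robot.observe(); print(o['clock'],o['contact_force'])
snap('scene','s5'); snap('side','d5')
a=cv2.imread('pics/s5.png')[130:330,200:440];b=cv2.imread('pics/d5.png')[100:300,265:465]
cv2.imwrite('pics/c5.png',cv2.resize(np.hstack([a,b]),None,fx=1.8,fy=1.8,interpolation=cv2.INTER_CUBIC))
```

```text
23.95 [-0.45799081  0.11588307 -0.22422512]
26.8833 [0.70240356 0.02486249 0.47750984]
```

View pics/c5.png

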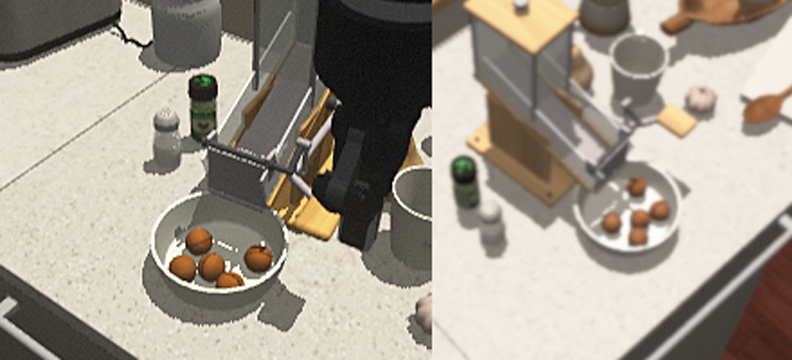

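The flap is shut and the lever is up. All five walnuts are in the bowl, and everything else in view stands where it was.

```bash
python3 -c "
from h import *
print(robot.job_done())"
```

```text
the job is handed in; nothing more can be done
None
```

The job is handed in, though no verdict came back: the last pictures showed the bowl under the spout with all five walnuts in it, the lever up, the flap shut after a slow release, and nothing else visibly moved.

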